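# Put the long specimen plate on the light station

## Robot

A 6-joint arm with a two-finger parallel gripper is mounted at the origin on the work surface. World frame = base frame: x ahead of the robot, y to its left, z up, the work surface at z = 0. Lengths are in m, angles in degrees, forces in N, time in s.
With the tool pointing down it reaches from about 0.3 to 0.75 m from the base axis. Payload 8.5 kg.
Tool frame: the origin (TCP) lies at the very end of the fingers, on their centre line; the grasp point (between the pads) lies 19 mm behind it (grip_depth is the distance from the TCP to the grasp point, in m); z points along the fingers, y is the direction in which the jaws open and shut (so a half turn about z gives the same grasp; the last joint's range is limited). The gripper opens to 85 mm and grips with 20 to 120 N. Pads are 22 mm wide; open, the fingers measure 114 mm over their backs; the gripper's body (76 mm by 85 mm) begins 54 mm behind the grasp point. The pads swing forward as they close: fully open they stand 13 mm farther back than shut.
Start: joints at [-75.934, 21.807, 74.336, -0, 83.858, -12.336], TCP at [0.245, -0.493, 0.231] pointing down, gripper open.
Joint ranges: [-178.18, 178.18], [-50.72, 133.34], [12.68, 142.11], [-81.47, 261.47], [9.98, 163.14], [-165.26, 165.26]. Speed limits (degrees/s): [136.94, 136.94, 180, 180, 180, 180].

## Interface

Orientations are given as a 3x3 rotation matrix whose columns are the frame's x, y, z axes.
In Python, from rig import observe, get_image, close_job, silhouettes, grip_depth gives the robot as it stands. The module is installed in compiled form; this text tells all that it offers.
- The arm moves only by the shell command python3 -m crank 'ROWS' [FORCE]. ROWS is a JSON object of lists of equal length, an entry for each row: "slide": the shift along the tool's x, y, z in m, a list of three; "roll": the turn about the tool's z in rad; "grip": the finger opening in m, from 0 to 0.0854. A call has exactly 8 rows; each row is the pose to reach, as a shift and turn from the pose commanded when the call began, along the tool's axes at that moment; what a row does not reach only later rows make up. A row lasts 1/10 s, in which the tool goes at most 50 mm and 8.59 degrees, less where a joint would pass 70% of its speed; a pose out of reach is approached as far as the arm can. A call with a gripper value outside its range is refused whole. The fingers move at their own pace and stop on an object; FORCE is the grip in N (left out, the last holds). Time passes only in rows, so rows that repeat a pose let the fingers close, or fill a call up. It gives the time, the measured TCP pose, the force and the opening at its end, in the units of the state.
- observe(): the state, without advancing time (a new reading comes with each control period).
- get_image(name): name is "side" or "top"; returns a dict with "frame" (384x512x3 uint8, red, green, blue), "fx", "fy", "cx", "cy" (pixels), "D" ([k1, k2, p1, p2, k3] as OpenCV has them; the pictures are not rectified), "xyz" and "rotation" of the camera in the world. Camera axes: x right, y down, z forward; pixel columns grow to the right and rows downward; lengths in m; the calibration is good to about 2 mm. A picture is of the moment at which its call begins. There is no depth.
- close_job(): hands the job in, once; it reports no verdict.
Trained networks look in a picture, given as the dict that the camera call returned (one of the last four; its "shot" number tells which), for a name from the list of things; names that differ only in an ending like _2 or _b are one class to them, and where a whole thing is asked for, a point or a joint stands for the part that bears it (a point fixed in the world has none). Each returns a list of dicts, best first, with "confidence" (0 to 1); they miss things now and then, are a little off and sometimes report something else, mostly with a low value. They report only what shows in the picture. A call takes as long as a camera call. They do not tell look-alikes from the thing itself.
- silhouettes(target, picture): "pixels" (384x512 bool, what is visible of it) and "box" ([centre column, centre row, width, height] in pixels, round what is visible of it).
The state is a dict: "time_s": time; "q": joint angles; "qvel": joint speeds; "joint_efforts": joint torques, N m; "position": TCP position; "tool_rot": TCP orientation; "ft_force": force on the tool from outside, world axes, zero at the start; "wrist_torque": the same for the moment, N m; "grip_width": finger opening in m.
Only numpy, scipy, OpenCV 4.12 (cv2) and the standard library are available. Lean on these libraries where they do the work, as an engineer would, in place of code of your own. Each camera call takes 0.05 s, during which the arm holds its last target.

## Task

Pick the longer of the two aluminium specimen plates by its black grip bar and thread its two holes over the two pins of the little light station, lowering it until it lies flat on the station's top. Set it down rather than drop it onto the pins, and leave the shorter plate where it lies.

Things in the scene. Friction and masses are not known exactly. Their poses are not given: they have to be found in the camera images.
- long_plate: Plate to mount: loose aluminium plate 220 x 60 x 8 mm, 0.2-0.33 kg, flat on the bench. Two 32 mm through holes on its centre line at x = +85 and -85 mm. Mid-plate a black upright grip bar, 36 mm along x, 16 mm thick along y, top 42 mm above the underside: pinch from above across the 16 mm. Amber discs beside it. Origin: centre of underside; x along length, z up. Fits either way round.
- short_plate: Plate to leave alone: loose, same make (60 mm wide, 8 mm thick, same black grip bar, amber discs) but only 160 mm long, its 32 mm holes 114 mm apart, so it does not fit the station. Origin: centre of the underside; x along its length, z up.
- light_station: Fixed grey light box, 260 x 110 mm, flat top 40 mm above the bench, two round lit windows. Two upright steel pins, 12 mm diameter, at x = +85 and -85 mm on its centre line, 36 mm tall (tips 76 mm above the bench), top 12 mm tapering to 6 mm. Origin: centre of its underside; x along its length through both pins, z up. A mounted plate lies centred, its underside at z = 40 mm.
Mind the look-alikes: they are no part of the job. Leave any brown or yellow look-alike of the long_plate alone.

How it is judged:
By the outcome, as a careful person would: the job done as asked, in the order asked, and still so for the second after the job is handed in, with the robot touching nothing.
It also fails if it takes over 40 s, if anything falls off the work surface, if the arm or the gripper's body presses on something with over 40 N, if the wrist force passes 120 N, or if a joint passes its speed limit or range.

## Working session

There is one attempt and no reset: what is moved stays moved. The work goes in short steps, Python scripts to look and compute and a shell command to move; the robot and the scene stay as the last step left them, time stands still between calls to the robot, and variables do not carry over. Pictures are saved under pics/ and viewed, and the job is handed in when it is done.

```bash
mkdir -p pics; python3 - <<'E'
from rig import *
import cv2,pickle
s=observe()
print(s)
for n in("top","side"):
    p=get_image(n); pickle.dump(p,open(f"{n}0.pkl","wb"))
    cv2.imwrite(f"pics/{n}0.png",p["frame"][:,:,::-1])
    print(n,{k:v for k,v in p.items() if k!="frame"})
    for t in("long_plate","short_plate","light_station"):
        r=silhouettes(t,p)
        print(t,[(round(a["confidence"],2),a["box"]) for a in r])
        pickle.dump(r,open(f"{n}0_{t}.pkl","wb"))
E
```

```text
{'time_s': 0.0, 'q': array([-7.59334460e+01,  2.18415118e+01,  7.43855400e+01,  5.46708872e-04,
        8.38591861e+01, -1.23337199e+01]), 'qvel': array([ 0.01466902, -0.0118879 , -0.06682099, -0.00430339, -0.12719535,
       -0.064274  ]), 'joint_efforts': array([-2.57332045e-03, -4.48475718e+01, -2.31278998e+01, -2.81071516e-04,
        4.83744036e-03, -6.18146771e-06]), 'position': array([ 0.24449461, -0.49233222,  0.23070227]), 'tool_rot': array([[ 8.95710151e-01,  4.44638278e-01, -3.56618777e-04],
       [ 4.44638298e-01, -8.95709018e-01,  1.46230849e-03],
       [ 3.30771675e-04, -1.46837093e-03, -9.99998867e-01]]), 'ft_force': array([ 0.22819569, -1.10749031, -0.16958269]), 'wrist_torque': array([-0.00687672,  0.00465046,  0.00282883]), 'grip_width': 0.0855766090081879}
top {'fx': 489.9231783142158, 'fy': 489.9231783142158, 'cx': 250.9045169438132, 'cy': 191.93641331147393, 'D': array([-0.19218547,  0.        ,  0.        ,  0.        ,  0.        ]), 'xyz': array([ 0.1826979 , -0.08448541,  1.34770835]), 'rotation': array([[-0.02144259, -0.98416633,  0.1759456 ],
       [-0.9
[... 176 characters left out ...]
1])]
short_plate [(0.62, [236.8, 168.5, 31.5, 56.0])]
light_station [(0.71, [132.0, 136.7, 51.6, 95.5])]
side {'fx': 475.5056780405652, 'fy': 475.5056780405652, 'cx': 251.87196097975644, 'cy': 194.04541363445838, 'D': array([-0.14440337,  0.        ,  0.        ,  0.        ,  0.        ]), 'xyz': array([-0.13188771,  0.60949911,  0.86885518]), 'rotation': array([[-0.75516685, -0.46596726,  0.461083  ],
       [-0.6552864 ,  0.5173116 , -0.55044386],
       [ 0.01796524, -0.71781838, -0.69599858]]), 'shot': 2}
long_plate [(0.93, [261.7, 147.5, 49.4, 29.0]), (0.83, [364.6, 195.1, 69.5, 57.9])]
short_plate [(0.58, [223.2, 195.6, 61.2, 32.9])]
light_station [(0.79, [106.3, 235.0, 114.7, 78.8])]
```

View pics/top0.png

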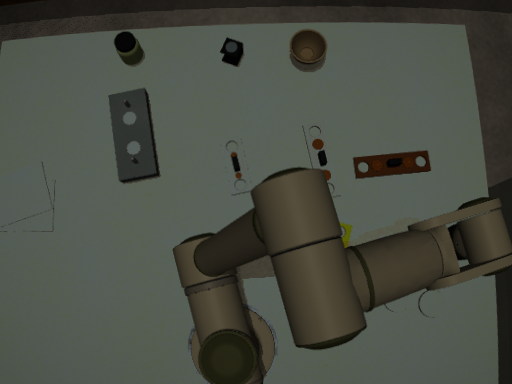

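View pics/side0.png

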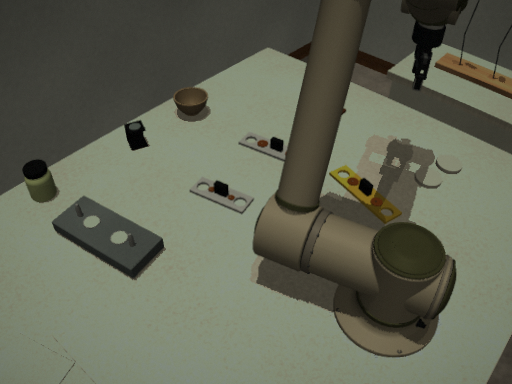

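```bash
python3 - <<'E'
import cv2,pickle
p=pickle.load(open("top0.pkl","rb"))["frame"][80:250,90:450,::-1]
cv2.imwrite("pics/topz.png",cv2.resize(p,(792,374),interpolation=cv2.INTER_CUBIC))
p=pickle.load(open("side0.pkl","rb"))["frame"][110:290,40:420,::-1]
cv2.imwrite("pics/sidez.png",cv2.resize(p,(798,378),interpolation=cv2.INTER_CUBIC))
E
```

```text
(no output)
```

View pics/topz.png

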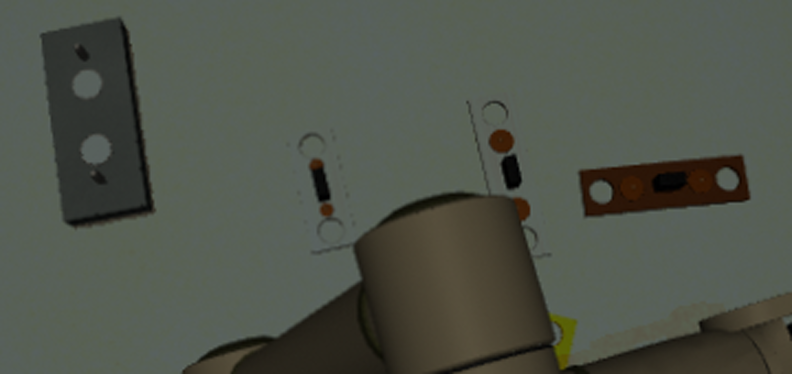

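View pics/sidez.png

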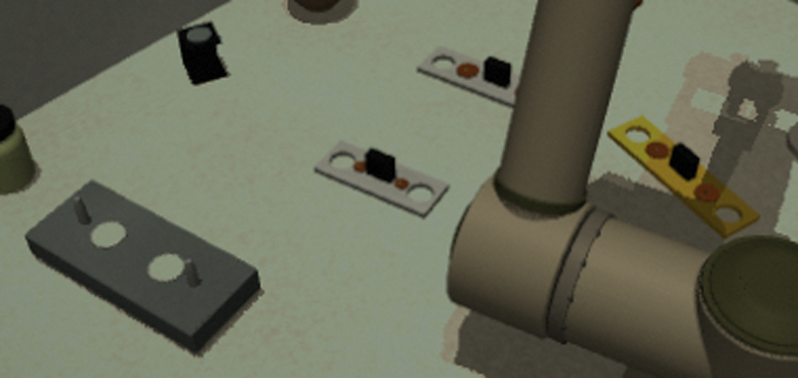

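The top view shows the aluminium long plate at about (322,160), partly hidden by the arm. The short plate is at (237,168) and the station at (132,137), with pins near (127,103) and (135,161). The brown plate at (390,164) and the yellow one at (345,235) are decoys. Next I'll measure the poses.

```bash
cat > h.py <<'E'
import numpy as np,cv2,pickle
from scipy.optimize import minimize,least_squares
def proj(p,P):
    R=np.array(p["rotation"]);K=np.array([[p["fx"],0,p["cx"]],[0,p["fy"],p["cy"]],[0,0,1.]])
    t=-R.T@p["xyz"]
    return cv2.projectPoints(np.asarray(P,float).reshape(-1,3),cv2.Rodrigues(R.T)[0],t,K,np.array(p["D"]))[0][:,0]
def unproj(p,uv,z):
    K=np.array([[p["fx"],0,p["cx"]],[0,p["fy"],p["cy"]],[0,0,1.]])
    n=cv2.undistortPoints(np.asarray(uv,float).reshape(-1,1,2),K,np.array(p["D"]))[:,0]
    d=np.c_[n,np.ones(len(n))]@np.array(p["rotation"]).T
    return p["xyz"]+d*((z-p["xyz"][2])/d[:,2])[:,None]
def box(x,y,a,L,W,z0,z1):
    c,s=np.cos(a),np.sin(a)
    return np.array([[x+c*i*L/2-s*j*W/2,y+s*i*L/2+c*j*W/2,z] for i in(-1,1) for j in(-1,1) for z in(z0,z1)])
def boxmask(p,B,S=4):
    m=np.zeros((384*S,512*S),np.uint8)
    h=cv2.convexHull(((proj(p,B)+.5)*S).astype(np.int32)); cv2.fillConvexPoly(m,h,1)
    return cv2.resize(m.astype(np.float32),(512,384),interpolation=cv2.INTER_AREA)
E
python3 - <<'E'
from h import *
pt,ps=[pickle.load(open(f"{n}0.pkl","rb")) for n in("top","side")]
mt,ms=[pickle.load(open(f"{n}0_light_station.pkl","rb"))[0]["pixels"] for n in("top","side")]
zt=lambda l:[(a/2.2+90-.27,b/2.2+80-.27) for a,b in l]
zs=lambda l:[(a/2.1+40-.27,b/2.1+110-.27) for a,b in l]
print("st corners top",unproj(pt,zt([(41,34),(122,19),(148,207),(70,221)]),.04).round(4).tolist())
print("windows",unproj(pt,zt([(87,84),(96,149)]),.04).round(4).tolist(),unproj(ps,zs([(109,235),(167,267)]),.04).round(4).tolist())
c0=unproj(pt,[[132,136]],.04)[0]
def f(v,ps_):
    e=0
    for p,m in ps_: e+=np.abs(boxmask(p,box(v[0],v[1],v[2],.26,.11,0,.04))-m).mean()*1e3
    return e
for nm,S in(("both",[(pt,mt),(ps,ms)]),("top",[(pt,mt)]),("side",[(ps,ms)])):
    r=min((minimize(f,[c0[0],c0[1],a],args=(S,),method="Nelder-Mead",options=dict(initial_simplex=[[c0[0],c0[1],a],[c0[0]+.02,c0[1],a],[c0[0],c0[1]+.02,a],[c0[0],c0[1],a+.1]])) for a in(-.1,.1)),key=lambda r:r.fun)
    print(nm,r.x.round(4),np.degrees(r.x[2]).round(2),r.fun, "mask",mt.sum(),ms.sum())
    if nm=="both":
        x,y,a=r.x
        for s in(-1,1):
            b=[x+s*.085*np.cos(a),y+s*.085*np.sin(a)]
            print("pin px base/tip top",proj(pt,[b+[.04],b+[.076]]).round(1).tolist(),"side",proj(ps,[b+[.04],b+[.076]]).round(1).tolist())
# plate: black bar
print("long hole1 top",unproj(pt,zt([(495,112)]),.008),"bar top",unproj(pt,zt([(514,171)]),.04), "hole2",unproj(pt,zt([(525,238)]),.008),"discs",unproj(pt,zt([(501,141),(520,209)]),.008))
print("side hole",unproj(ps,zs([(443,63)]),.008),"bar base front mid",unproj(ps,zs([(496,84)]),.008),"disc",unproj(ps,zs([(467,71)]),.008))
print("short holes",unproj(pt,zt([(312,146),(331,231)]),.008))
print("brown holes",unproj(pt,zt([(601,192),(728,179)]),.008))
for k in(0,1):
    pass
for n,p,c in(("top",pt,(322,158)),("side",ps,(277,144))):
    g=p["frame"].max(2); w=(g<45).astype(np.uint8); 
    N,l,st,ce=cv2.connectedComponentsWithStats(w)
    for i in range(1,N):
        if abs(ce[i]-c).max()<12 and st[i,4]>15: print(n,st[i],ce[i].round(1))
E
```

```text
st corners top [[0.7125, 0.3474, 0.04], [0.7279, 0.238, 0.04], [0.4739, 0.1976, 0.04], [0.4588, 0.2981, 0.04]]
windows [[0.6397, 0.2817, 0.04], [0.5517, 0.2668, 0.04]] [[0.6391, 0.2809, 0.04], [0.5514, 0.2655, 0.04]]
both [0.597  0.2742 0.1602] 9.18 2.4073917865753174 mask 3529 4690
pin px base/tip top [[135.1, 160.7], [131.8, 157.6]] side [[131.3, 244.3], [128.7, 233.9]]
pin px base/tip top [[127.8, 104.4], [124.4, 100.0]] side [[79.4, 214.6], [75.8, 204.2]]
top [0.5956 0.2747 0.1661] 9.52 0.7305145263671875 mask 3529 4690
side [0.5997 0.2724 0.1552] 8.89 1.3109842538833618 mask 3529 4690
long hole1 top [[ 0.59508771 -0.24588758  0.008     ]] bar top [[ 0.5077578  -0.26210918  0.04      ]] hole2 [[ 0.42809795 -0.27612419  0.008     ]] discs [[ 0.5559175  -0.25170222  0.008     ]
 [ 0.46576676 -0.27162074  0.008     ]]
side hole [[ 0.59211611 -0.24309661  0.008     ]] bar base front mid [[ 0.50726351 -0.25662981  0.008     ]] disc [[ 0.55538007 -0.25188452  0.008     ]]
short holes [[ 0.5555061  -0.00806262  0.008     ]
 [ 0.44334635 -0.0306387   0.008     ]]
brown holes [[ 0.48557346 -0.3774328   0.008     ]
 [ 0.49944596 -0.5473963   0.008     ]]
top [318 150   9  16 107] [322.  157.7]
side [271 137  12  15 136] [276.6 143.9]
```

Two measurements agree on each pose:

| Item | x (m) | y (m) | Yaw | Check |
|---|---|---|---|---|
| Station | 0.596 | 0.274 | about 9.5° | predicted pin positions match the image |
| Long plate | 0.511 | -0.2615 | about 10.5° | hole spacing measures 170 mm, as it should |

I'll approach above the long plate.

```bash
python3 -m crank '{"slide":[[0.02,-0.005,0],[0.06,-0.016,0],[0.10,-0.026,0],[0.14,-0.037,0],[0.18,-0.047,0],[0.22,-0.057,0],[0.25,-0.065,0],[0.27,-0.070,0]],"roll":[0.03,0.07,0.11,0.15,0.19,0.23,0.26,0.277],"grip":[0.085,0.085,0.085,0.085,0.085,0.085,0.085,0.085]}' 40
python3 - <<'E'
from rig import *;import numpy as np
s=observe();R=s["tool_rot"];print(s["time_s"],s["position"],np.degrees(np.arctan2(R[1,0],R[0,0])))
print(R.T@(np.array([.511,-.2615,.1])-s["position"]))
E
```

```text
time_s: 1.2
position: [0.4567, -0.3081, 0.2314]
tool_rot: [[0.983, 0.183, 0.0], [0.183, -0.983, 0.0], [0.0, -0.0, -1.0]]
ft_force: [-0.2, -0.4, 0.6]
grip_width: 0.0853
1.2 [ 0.45668863 -0.30813493  0.23136777] 10.570510276509237
[ 0.06191361 -0.03586986  0.13138528]
```

```bash
python3 -m crank '{"slide":[[0.015,-0.008,0],[0.035,-0.020,0.015],[0.052,-0.030,0.035],[0.062,-0.036,0.06],[0.062,-0.036,0.085],[0.062,-0.036,0.11],[0.062,-0.036,0.128],[0.062,-0.036,0.131]],"roll":[0,0,0,0,0,0,0,0],"grip":[0.085,0.085,0.085,0.085,0.085,0.085,0.085,0.085]}'
python3 - <<'E'
from rig import *;from h import *
s=observe();R=s["tool_rot"];print(s["position"],np.degrees(np.arctan2(R[1,0],R[0,0])))
p=get_image("side");f=p["frame"][60:260,150:420,::-1];cv2.imwrite("pics/side1.png",cv2.resize(f,None,fx=2.9,fy=2.9,interpolation=cv2.INTER_CUBIC))
p=get_image("top");f=p["frame"][80:260,200:450,::-1];cv2.imwrite("pics/top1.png",cv2.resize(f,None,fx=3,fy=3,interpolation=cv2.INTER_CUBIC))
E
```

```text
time_s: 2.0
position: [0.5089, -0.2625, 0.0983]
tool_rot: [[0.983, 0.183, -0.003], [0.183, -0.983, 0.003], [-0.003, -0.003, -1.0]]
ft_force: [0.9, 0.3, 0.8]
grip_width: 0.0849
[ 0.50886081 -0.26249817  0.0983223 ] 10.532400052793315
```

View pics/side1.png

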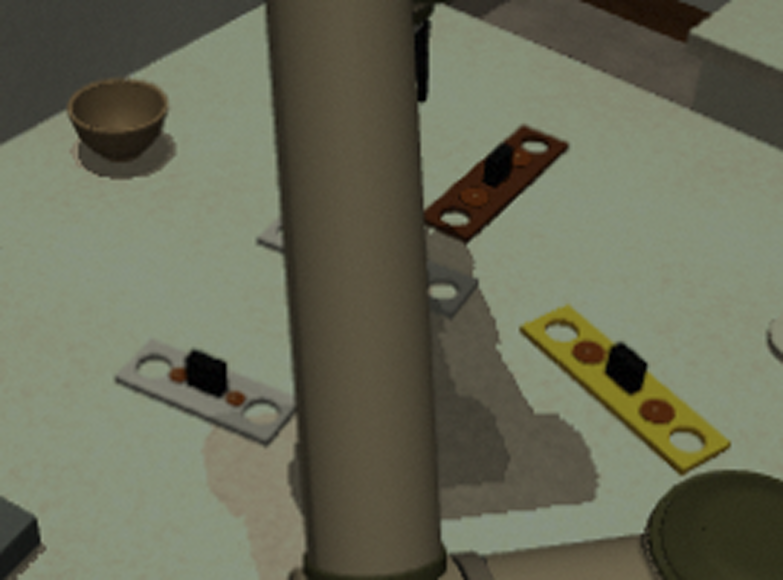

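View pics/top1.png

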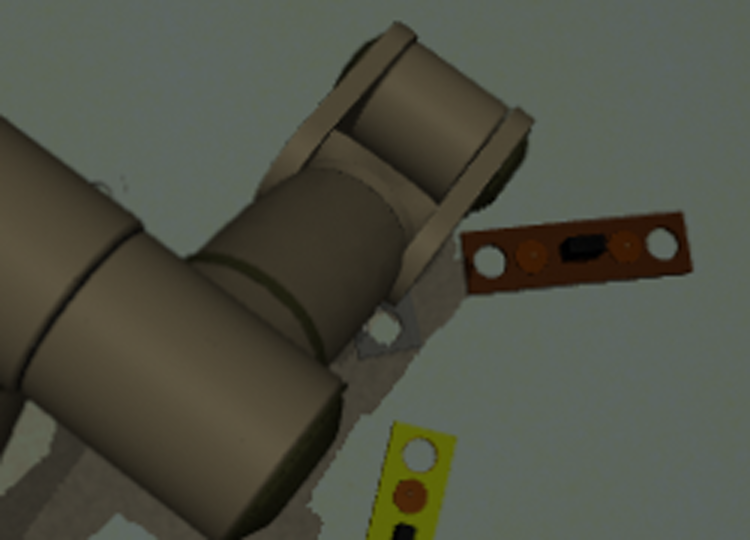

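The arm hides the bar, but the plate's near hole now shows in both views, at side-crop (441,291) and top-crop (383,326). I'll use it to check the yaw.

```bash
python3 - <<'E'
from h import *
pt,ps=[pickle.load(open(f"{n}0.pkl","rb")) for n in("top","side")]
a=unproj(pt,[[383/3+200-.33,326/3+80-.33]],.008)[0];b=unproj(ps,[[441/2.9+150-.33,291/2.9+60-.33]],.008)[0]
h2=(a+b)/2;h1=np.array([.5936,-.2445,.008])
print(a,b,np.linalg.norm(h1-h2),(h1+h2)/2,np.degrees(np.arctan2(*(h1-h2)[1::-1])))
from rig import observe
s=observe();R=s["tool_rot"];m=(h1+h2)/2;m[2]=.014;print(s["position"],R.T@(m-s["position"]))
E
```

```text
[ 0.42696757 -0.27317859  0.008     ] [ 0.42422082 -0.2698663   0.008     ] 0.1701651045737449 [ 0.5095971  -0.25801122  0.008     ] 9.137326933163378
[ 0.50967666 -0.26320001  0.10039514] [ 0.0008962  -0.00509094  0.08639635]
```

```bash
python3 -m crank '{"slide":[[-0.001,-0.002,0.006],[-0.001,-0.002,0.02],[-0.001,-0.002,0.036],[-0.001,-0.002,0.052],[-0.001,-0.002,0.066],[-0.001,-0.002,0.076],[-0.001,-0.002,0.083],[-0.001,-0.002,0.086]],"roll":[0.015,0.015,0.015,0.015,0.015,0.015,0.015,0.015],"grip":[0.085,0.085,0.085,0.085,0.085,0.085,0.085,0.085]}'
```

```text
time_s: 2.9
position: [0.5083, -0.2614, 0.0141]
tool_rot: [[0.986, 0.168, 0.0], [0.168, -0.986, -0.0], [0.0, 0.0, -1.0]]
ft_force: [-0.2, 0.1, 0.4]
grip_width: 0.0852
```

```bash
python3 -m crank '{"slide":[[0,0,0],[0,0,0],[0,0,0],[0,0,0],[0,0,0],[0,0,0],[0,0,0],[0,0,0]],"roll":[0,0,0,0,0,0,0,0],"grip":[0.07,0.055,0.04,0.03,0.02,0.01,0.005,0.005]}' 40
```

```text
time_s: 3.7
position: [0.5084, -0.2614, 0.0146]
tool_rot: [[0.986, 0.168, 0.0], [0.168, -0.986, -0.0], [0.0, 0.0, -1.0]]
ft_force: [0.0, 1.5, 5.0]
grip_width: 0.0152
```

The opening stopped at about 16 mm, so the bar is gripped. Lifting.

```bash
python3 -m crank '{"slide":[[0,0,0],[0,0,-0.005],[0,0,-0.015],[0,0,-0.035],[0,0,-0.065],[0,0,-0.10],[0,0,-0.13],[0,0,-0.14]],"roll":[0,0,0,0,0,0,0,0],"grip":[0.005,0.005,0.005,0.005,0.005,0.005,0.005,0.005]}' 70
python3 - <<'E'
from rig import *;from h import *
s=observe();R=s["tool_rot"];print(s["position"],s["grip_width"],s["ft_force"],s["wrist_torque"],np.degrees(np.arctan2(R[1,0],R[0,0])))
for n in("side","top"):
    p=get_image(n);pickle.dump(p,open(n+"2.pkl","wb"))
p=pickle.load(open("side2.pkl","rb"));f=p["frame"][60:260,150:420,::-1];cv2.imwrite("pics/side2.png",cv2.resize(f,None,fx=2.9,fy=2.9,interpolation=cv2.INTER_CUBIC))
print(R.T@(np.array([.596,.274,.155])-s["position"]))
E
```

```text
time_s: 4.5
position: [0.509, -0.2619, 0.1577]
tool_rot: [[0.986, 0.168, 0.004], [0.168, -0.986, -0.003], [0.003, 0.004, -1.0]]
ft_force: [0.5, -0.1, -2.8]
grip_width: 0.0149
[ 0.50903617 -0.26190261  0.15765085] 0.014856085351264686 [ 0.49045648 -0.05386996 -2.82941207] [ 0.01861963 -0.05908286 -0.00037392] 9.67424592186146
[ 0.17577339 -0.51367649  0.00123453]
```

View pics/side2.png

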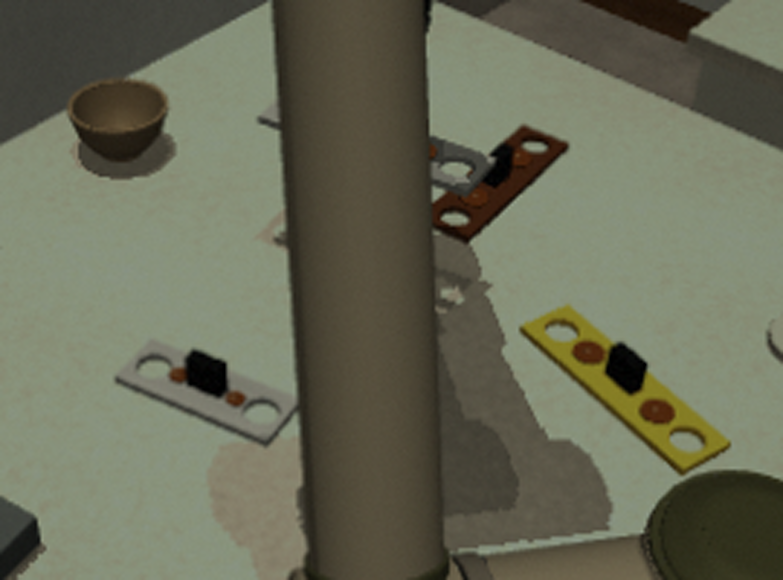

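The plate is held level: the wrist carries 2.8 N with little torque. I'll carry it to above the station in two calls.

```bash
python3 -m crank '{"slide":[[0.004,-0.01,0],[0.012,-0.035,0],[0.022,-0.065,0],[0.034,-0.10,0],[0.048,-0.14,0],[0.062,-0.18,0],[0.075,-0.22,0],[0.089,-0.26,0]],"roll":[0,0,0,0,0,0,0,0],"grip":[0.005,0.005,0.005,0.005,0.005,0.005,0.005,0.005]}'
python3 -m crank '{"slide":[[0.013,-0.04,0],[0.027,-0.08,0],[0.041,-0.12,0],[0.055,-0.16,0],[0.068,-0.20,0],[0.078,-0.23,0],[0.084,-0.248,0],[0.087,-0.254,0]],"roll":[0,0,0,0,0,0,0,0],"grip":[0.005,0.005,0.005,0.005,0.005,0.005,0.005,0.005]}'
python3 -m crank '{"slide":[[0,0,0],[0,0,0],[0,0,0.01],[0,0,0.02],[0,0,0.03],[0,0,0.035],[0,0,0.038],[0,0,0.038]],"roll":[0,0,0,0,0,0,0,0],"grip":[0.005,0.005,0.005,0.005,0.005,0.005,0.005,0.005]}'
python3 - <<'E'
from rig import *;from h import *
s=observe();R=s["tool_rot"];print(s["position"],s["grip_width"],s["ft_force"],s["wrist_torque"],np.degrees(np.arctan2(R[1,0],R[0,0])))
for n,(r,c) in dict(side=(150,20),top=(60,80)).items():
    p=get_image(n);pickle.dump(p,open(n+"3.pkl","wb"))
    f=p["frame"][r:r+150,c:c+200,::-1];cv2.imwrite(f"pics/{n}3.png",cv2.resize(f,None,fx=4,fy=4,interpolation=cv2.INTER_CUBIC))
E
```

```text
time_s: 5.4
position: [0.5513, 0.0124, 0.1524]
tool_rot: [[0.986, 0.168, -0.004], [0.168, -0.986, 0.001], [-0.003, -0.001, -1.0]]
ft_force: [1.2, -0.5, -2.7]
grip_width: 0.0146
time_s: 6.2
position: [0.5941, 0.2772, 0.1518]
tool_rot: [[0.985, 0.171, -0.004], [0.171, -0.985, -0.001], [-0.004, -0.0, -1.0]]
ft_force: [0.5, -1.0, -2.7]
grip_width: 0.0151
time_s: 7.0
position: [0.5954, 0.2748, 0.1159]
tool_rot: [[0.986, 0.168, -0.001], [0.168, -0.986, -0.0], [-0.001, 0.0, -1.0]]
ft_force: [-0.3, -0.3, -2.7]
grip_width: 0.015
[0.59536958 0.27484466 0.11589767] 0.015019934516336842 [-0.34543711 -0.32876693 -2.71623969] [ 0.01135335 -0.01439834 -0.03758566] 9.670249883562333
```

View pics/side3.png

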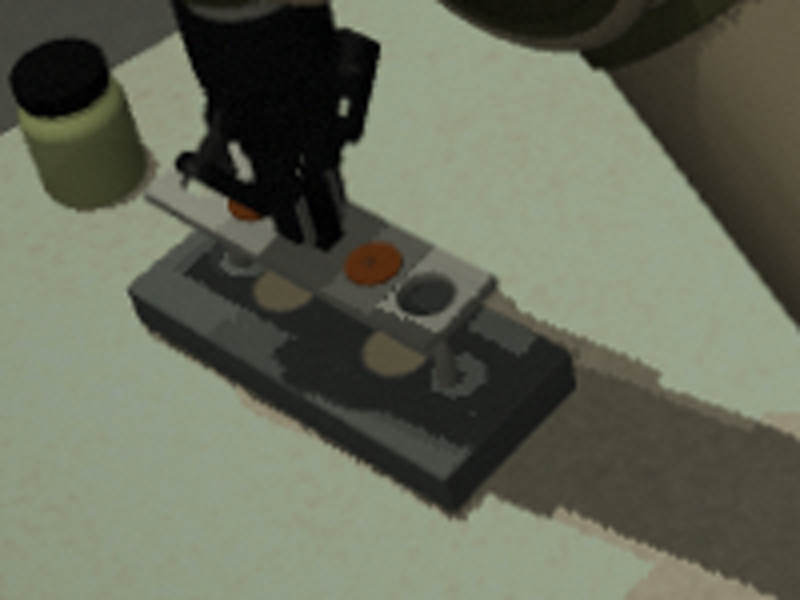

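View pics/top3.png

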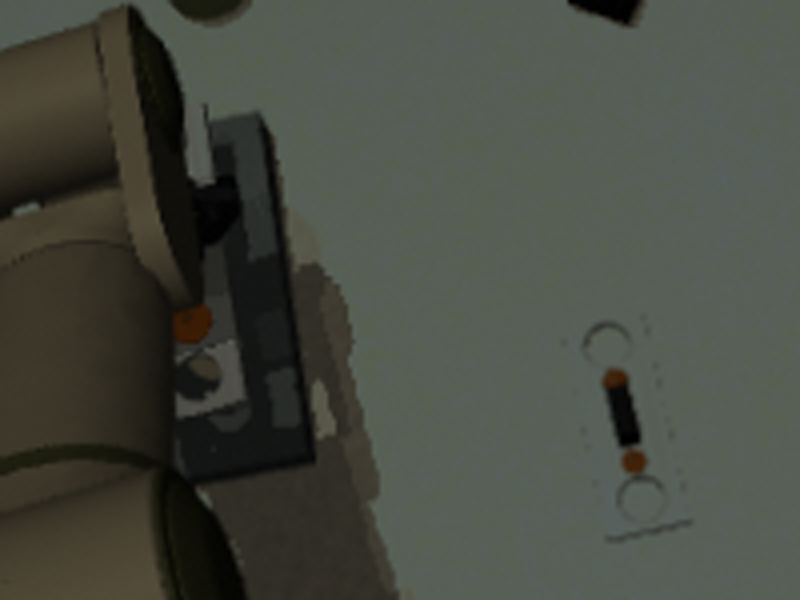

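The plate is above the station with its underside near 0.10 m. The near hole shows at side-crop (427,294) and top-crop (198,376), and the disc at (373,264). I'll compare these with the pin.

```bash
python3 - <<'E'
from h import *
pt,ps=[pickle.load(open(f"{n}3.pkl","rb")) for n in("top","side")]
z=.1095
S=lambda a:[a[0]/4+20-.37,a[1]/4+150-.37];T=lambda a:[a[0]/4+80-.37,a[1]/4+60-.37]
print("hole side",unproj(ps,[S((427,294))],z),"hole top",unproj(pt,[T((198,376))],z))
print("side corner end right",unproj(ps,[S((495,278)),S((147,192))],z), "disc",unproj(ps,[S((373,263))],z),unproj(pt,[T((192,323))],z))
print("pin base side",unproj(ps,[S((452,382))],.04))
a=np.radians(9.5)
for d in(-.085,.085,-.046): print(d,.596+d*np.cos(a),.274+d*np.sin(a))
# side view detailed: corners of plate expected
from rig import observe
b=np.radians(9.67);q=observe()["position"]
C=box(q[0],q[1],b,.22,.06,z,z+1e-9)[::2]
print("pred corners side zoom",((proj(ps,C)-[20,150]+.37)*4).round(0).tolist())
print("pred corners top zoom",((proj(pt,C)-[80,60]+.37)*4).round(0).tolist())
E
```

```text
hole side [[0.51391939 0.25933805 0.1095    ]] hole top [[0.51554365 0.25917038 0.1095    ]]
side corner end right [[0.4955038  0.2266787  0.1095    ]
 [0.69922112 0.32045838 0.1095    ]] disc [[0.55462045 0.26510545 0.1095    ]] [[0.55232536 0.264483   0.1095    ]]
pin base side [[0.50896803 0.2601895  0.04      ]]
-0.085 0.5121657238693353 0.2599709535018424
0.085 0.6798342761306646 0.28802904649815764
-0.046 0.5506308623292874 0.2664078101304089Traceback (most recent call last):
  File "<stdin>", line 14, in <module>
  File "h.py", line 6, in proj
    return cv2.projectPoints(np.asarray(P,float).reshape(-1,3),cv2.Rodrigues(R.T)[0],t,K,np.array(p["D"]))[0][:,0]
           ~~~~~~~~~~~~~~~~~^^^^^^^^^^^^^^^^^^^^^^^^^^^^^^^^^^^^^^^^^^^^^^^^^^^^^^^^^^^^^^^^^^^^^^^^^^^^^^
cv2.error: OpenCV(4.12.0) /io/opencv/modules/calib3d/src/calibration_base.cpp:1490: error: (-215:Assertion failed) npoints >= 0 && (depth == CV_32F || depth == CV_64F) in function 'projectPoints'
```

The hole sits about 2.5 mm too far in +x from the pin, well inside the 10 mm clearance. I'll shift it and lower part-way over the pins.

```bash
python3 -m crank '{"slide":[[-0.0015,0,0],[-0.0025,-0.0005,0.004],[-0.0025,-0.0005,0.010],[-0.0025,-0.0005,0.017],[-0.0025,-0.0005,0.024],[-0.0025,-0.0005,0.030],[-0.0025,-0.0005,0.034],[-0.0025,-0.0005,0.035]],"roll":[0,0,0,0,0,0,0,0],"grip":[0.005,0.005,0.005,0.005,0.005,0.005,0.005,0.005]}'
python3 - <<'E'
from rig import *;from h import *
s=observe();print(s["position"],s["ft_force"],s["wrist_torque"])
for n,(r,c) in dict(side=(150,20)).items():
    p=get_image(n);pickle.dump(p,open(n+"4.pkl","wb"))
    f=p["frame"][r:r+150,c:c+200,::-1];cv2.imwrite(f"pics/{n}4.png",cv2.resize(f,None,fx=4,fy=4,interpolation=cv2.INTER_CUBIC))
E
```

```text
time_s: 7.9
position: [0.5927, 0.2749, 0.0806]
tool_rot: [[0.986, 0.168, -0.001], [0.168, -0.986, -0.0], [-0.001, 0.0, -1.0]]
ft_force: [0.8, -0.3, -2.1]
grip_width: 0.0145
[0.59270115 0.27493731 0.08062308] [ 0.76058926 -0.25519803 -2.11474633] [-0.05066033  0.00045375 -0.00338255]
```

View pics/side4.png

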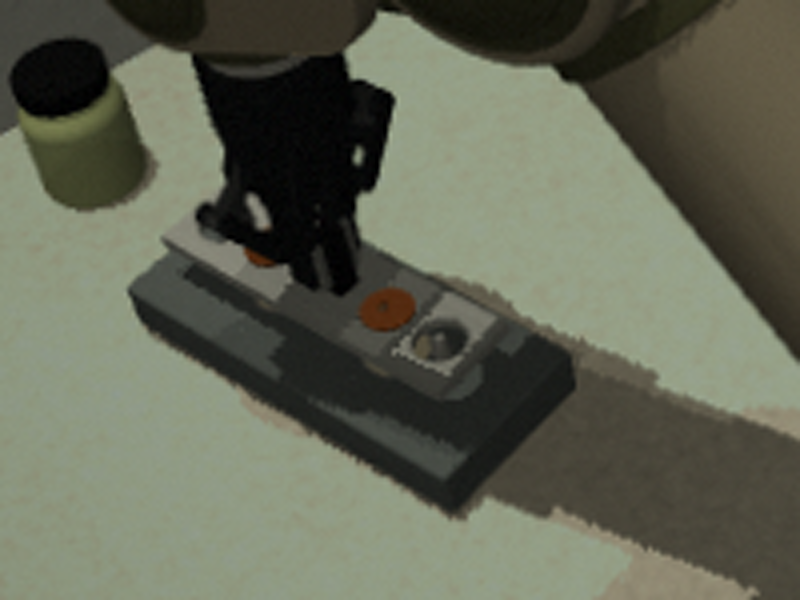

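The pin tip shows inside the near hole at side-crop (437,342), roughly central. I'll continue down to just above the top.

```bash
python3 -m crank '{"slide":[[0,0,0.003],[0,0,0.007],[0,0,0.011],[0,0,0.015],[0,0,0.018],[0,0,0.020],[0,0,0.022],[0,0,0.0225]],"roll":[0,0,0,0,0,0,0,0],"grip":[0.005,0.005,0.005,0.005,0.005,0.005,0.005,0.005]}'
python3 -m crank '{"slide":[[0,0,0.0005],[0,0,0.001],[0,0,0.0015],[0,0,0.002],[0,0,0.0025],[0,0,0.0025],[0,0,0.0025],[0,0,0.0025]],"roll":[0,0,0,0,0,0,0,0],"grip":[0.005,0.005,0.005,0.005,0.005,0.005,0.005,0.005]}'
```

```text
time_s: 8.75
position: [0.5928, 0.275, 0.0586]
tool_rot: [[0.986, 0.168, -0.0], [0.168, -0.986, -0.0], [-0.0, 0.0, -1.0]]
ft_force: [1.5, -0.1, -3.0]
grip_width: 0.0152
time_s: 9.55
position: [0.5929, 0.275, 0.0564]
tool_rot: [[0.986, 0.168, 0.0], [0.168, -0.986, 0.0], [0.0, 0.0, -1.0]]
ft_force: [1.2, 0.3, -2.8]
grip_width: 0.0149
```

```bash
python3 -m crank '{"slide":[[0,0,0.0003],[0,0,0.0006],[0,0,0.0009],[0,0,0.0012],[0,0,0.0015],[0,0,0.0015],[0,0,0.0015],[0,0,0.0015]],"roll":[0,0,0,0,0,0,0,0],"grip":[0.005,0.005,0.005,0.005,0.005,0.005,0.005,0.005]}'
python3 - <<'E'
from rig import *;from h import *
s=observe();print(s["position"],s["ft_force"],s["wrist_torque"])
for n,(r,c) in dict(side=(150,20)).items():
    p=get_image(n);pickle.dump(p,open(n+"5.pkl","wb"))
    f=p["frame"][r:r+150,c:c+200,::-1];cv2.imwrite(f"pics/{n}5.png",cv2.resize(f,None,fx=4,fy=4,interpolation=cv2.INTER_CUBIC))
E
```

```text
time_s: 10.35
position: [0.5929, 0.275, 0.0548]
tool_rot: [[0.986, 0.168, -0.0], [0.168, -0.986, -0.0], [-0.0, -0.0, -1.0]]
ft_force: [0.7, 0.4, -3.1]
grip_width: 0.0147
[0.59288736 0.27497227 0.05482414] [ 0.65650614  0.3774615  -3.05545643] [-0.01050561  0.01133066  0.02862928]
```

View pics/side5.png

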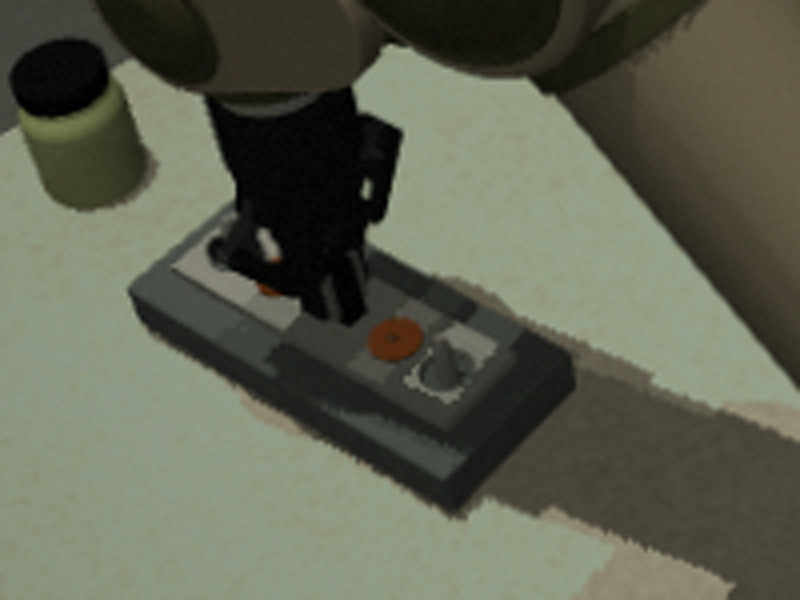

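The near pin stands up through its hole at side-crop (448,360). The plate's full weight (3 N) still hangs from the wrist, so it is not yet down. Creeping on.

```bash
python3 -m crank '{"slide":[[0,0,0.0002],[0,0,0.0004],[0,0,0.0006],[0,0,0.0008],[0,0,0.001],[0,0,0.001],[0,0,0.001],[0,0,0.001]],"roll":[0,0,0,0,0,0,0,0],"grip":[0.005,0.005,0.005,0.005,0.005,0.005,0.005,0.005]}'
```

```text
time_s: 11.2
position: [0.5929, 0.275, 0.0547]
tool_rot: [[0.986, 0.168, 0.001], [0.168, -0.986, 0.0], [0.001, 0.0, -1.0]]
ft_force: [-3.5, -1.7, 6.2]
grip_width: 0.0144
```

Contact: the vertical force went from -3 N to +6 N at TCP z 0.0547, which matches the expected seated height. Opening the fingers.

```bash
python3 -m crank '{"slide":[[0,0,0],[0,0,0],[0,0,0],[0,0,0],[0,0,0],[0,0,0],[0,0,0],[0,0,0]],"roll":[0,0,0,0,0,0,0,0],"grip":[0.017,0.02,0.025,0.03,0.035,0.042,0.05,0.05]}' 20
python3 -m crank '{"slide":[[0,0,-0.003],[0,0,-0.01],[0,0,-0.022],[0,0,-0.04],[0,0,-0.06],[0,0,-0.085],[0,0,-0.11],[0,0,-0.13]],"roll":[0,0,0,0,0,0,0,0],"grip":[0.05,0.05,0.05,0.05,0.05,0.05,0.05,0.05]}'
python3 -m crank '{"slide":[[0,0.01,-0.02],[0,0.03,-0.04],[0,0.06,-0.06],[0,0.10,-0.07],[0,0.14,-0.07],[0,0.17,-0.07],[0,0.19,-0.07],[0,0.20,-0.07]],"roll":[0,0,0,0,0,0,0,0],"grip":[0.05,0.05,0.05,0.05,0.05,0.05,0.05,0.05]}'
python3 - <<'E'
from rig import *;from h import *
s=observe();print(s["position"],s["ft_force"],s["wrist_torque"])
for n,(r,c) in dict(side=(150,20),top=(60,80)).items():
    p=get_image(n);pickle.dump(p,open(n+"6.pkl","wb"))
    f=p["frame"][r:r+150,c:c+200,::-1];cv2.imwrite(f"pics/{n}6.png",cv2.resize(f,None,fx=4,fy=4,interpolation=cv2.INTER_CUBIC))
E
```

```text
time_s: 12.0
position: [0.5929, 0.275, 0.0538]
tool_rot: [[0.986, 0.168, 0.0], [0.168, -0.986, 0.0], [0.0, -0.0, -1.0]]
ft_force: [-0.5, -0.7, 0.0]
grip_width: 0.05
time_s: 12.8
position: [0.5931, 0.275, 0.1868]
tool_rot: [[0.986, 0.168, 0.003], [0.168, -0.986, 0.001], [0.003, -0.0, -1.0]]
ft_force: [-0.3, 0.4, -0.5]
grip_width: 0.0502
time_s: 13.6
position: [0.6267, 0.0761, 0.2549]
tool_rot: [[0.986, 0.166, 0.001], [0.166, -0.986, -0.0], [0.001, 0.0, -1.0]]
ft_force: [0.1, 0.5, -0.2]
grip_width: 0.0498
[0.62665646 0.07608866 0.2548999 ] [ 0.06666688  0.51275432 -0.18315748] [-0.02348301 -0.01705698  0.06547784]
```

View pics/side6.png

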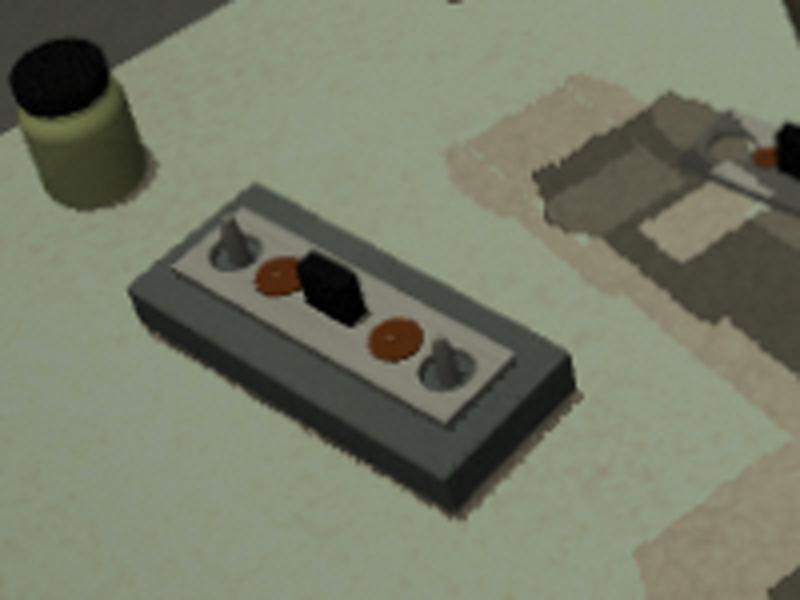

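View pics/top6.png

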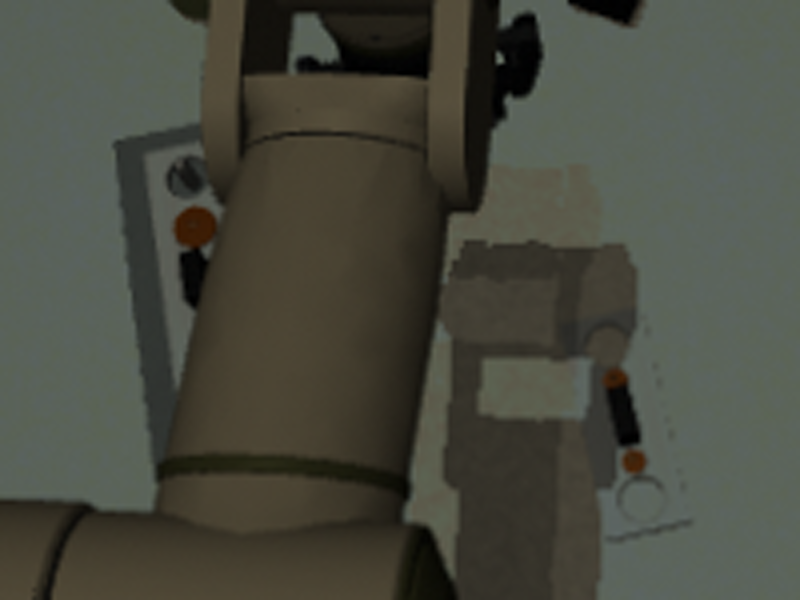

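Both pins stand through their holes at side-crop (235,245) and (447,365), and the plate lies flat and centred. The short plate is at the same pixels as before. I'll let the arm settle, then hand in.

```bash
python3 -m crank '{"slide":[[0,0,0],[0,0,0],[0,0,0],[0,0,0],[0,0,0],[0,0,0],[0,0,0],[0,0,0]],"roll":[0,0,0,0,0,0,0,0],"grip":[0.05,0.05,0.05,0.05,0.05,0.05,0.05,0.05]}'
python3 -c "
from rig import *
print(close_job())"
```

```text
time_s: 14.5
position: [0.6265, 0.0778, 0.2538]
tool_rot: [[0.986, 0.168, -0.0], [0.168, -0.986, -0.0], [-0.0, 0.0, -1.0]]
ft_force: [-0.5, 0.2, -0.2]
grip_width: 0.0501
the job is handed in; nothing more can be done
None
```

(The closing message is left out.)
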